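# Open the folding plate stand and build a slider on it

## Robot

A 7-joint arm with a two-finger parallel gripper is mounted at the origin on the work surface. World frame = base frame: x ahead of the robot, y to its left, z up, the work surface at z = 0. Lengths are in m, angles in rad, forces in N, time in s.
With the tool pointing down it reaches from about 0.425 to 0.925 m from the base axis. Payload 6.8 kg.
Tool frame: the origin (TCP) lies at the very end of the fingers, on their centre line; the grasp point (between the pads) lies bot.tcp_to_grasp behind it (bot.tcp_to_grasp is the distance from the TCP to the grasp point, in m); z points along the fingers, y is the line along which they close (so a half turn about z gives the same grasp; the last joint's range is limited). The gripper opens to 85 mm and grips with 20 to 120 N. Pads are 22 mm wide; open, the fingers measure 114 mm over their backs; the gripper's body (76 mm by 85 mm) begins 54 mm behind the grasp point. The pads swing forward as they close: fully open they stand 13 mm farther back than shut.
Start: joints at [-1.38, 0.477, 0.022, 1.555, -0.011, 1.109, -0.083], TCP at [0.199, 0.645, 0.231] pointing down, gripper open.
Joint ranges: [-2.96, 2.96], [-0.34, 2.1], [-1.41, 1.46], [0.24, 2.44], [-1.37, 4.51], [0.17, 1.92], [-2.96, 2.96]. Speed limits (rad/s): [2.39, 2.39, 3.14, 3.14, 3.14, 3.14, 3.14].

## Interface

Orientations are given as a unit quaternion [w, x, y, z].
In Python, from station import bot gives the robot as it stands.
- The arm moves only by the tool servo_tool, never from a script. Its argument "motion" is a list that holds one entry, the list of rows, each a list of 7 numbers: the shift along the tool's x, y, z in m, then the turn, a rotation vector about the tool's x, y, z in units of 5 degrees (1.0 is 5 degrees), then the opening, from 0 (shut) to 1 (fully open). A call has 1 to 20 rows; each row is the pose to reach, as a shift and turn from the pose commanded when the call began, along the tool's axes at that moment; what a row does not reach only later rows make up. A row lasts 1/12 s, in which the tool goes at most 41.7 mm and 7.16 degrees, less where a joint would pass 70% of its speed; a pose out of reach is approached as far as the arm can. A call with a gripper value outside its range is refused whole. The fingers move at their own pace and stop on an object; "grip_force" is the grip in N (left out, the last holds). Time passes only in rows, so rows that repeat a pose let the fingers close. It gives the time, the measured TCP pose, the force, the opening and the grip force at its end, in the units of the state.
- bot.get_obs(): the state, without advancing time (a new reading comes with each control period).
- bot.read_camera(name): name is "scene" or "top"; returns a dict with "img" (480x640x3 uint8, red, green, blue), "K" (3x3 intrinsics, pixels), "k1" (the pictures are not rectified: a ray, as slopes to the right and down, at radius r is drawn at 1 + k1 r^2 times it, then the intrinsics apply), "pose" (4x4, takes a point from camera to world coordinates). Camera axes: x right, y down, z forward; pixel columns grow to the right and rows downward; lengths in m; the calibration is good to about 2 mm. A picture is of the moment at which its call begins. There is no depth.
- bot.hand_in(): hands the job in; it is judged then, once.
The state is a dict: "t": time; "q": joint angles; "joint_vel": joint speeds; "joint_torque": joint torques, N m; "eef_pos": TCP position; "tool_rot": TCP orientation; "contact_force": force on the tool from outside, world axes, zero at the start; "torque": the same for the moment, N m; "gripper_width": opening from 0.0 (shut) to 1.0 (fully open); "grasp_force": force on a finger pad.
Only numpy, scipy, OpenCV 4.12 (cv2) and the standard library are available. Lean on these libraries where they do the work, as an engineer would, in place of code of your own. Each camera call takes 0.05 s, during which the arm holds its last target. There are 200 camera calls.

## Task

Open the little folding plate stand by swinging its hinged leg out, away from its neighbour, until it meets its stop, then set the white plate level and centred on the three arms, inside their turned-up ends. Build the mini burger in the middle of the plate, neatly one on the other: the flat bottom bun, then the meat patty, then the domed bun top, each set down the way up it lies now. Set things down rather than dropping them, do not tip the stand over, and leave everything else on the counter where it is.

Things in the scene. Friction and masses are not known exactly. Their poses are not given: they have to be found in the camera images.
- stand: Folding plate stand of plain steel on rubber feet, about 1.45 kg, loose, 101 mm high: a centre post 16 mm thick with its own foot and three legs. Origin: on the post's axis at counter level, z up. One fixed leg points along the stand's +x, the other fixed leg 2.094 rad (120 degrees) anticlockwise of it seen from above; the third (prop_leg) is hinged on the post.
- stand_top (a point): Point on the post's axis level with the top faces of the arms (90 mm above the counter), where the plate's underside comes to rest. Each leg has a flat top arm 12 mm wide, 10 mm thick, reaching 98 mm from the axis; its last 6 mm (from 92 mm on) are turned up 11 mm above the arm's top.
- prop_leg (a joint): Hinge of the third leg about the post, rad. Seen from above the leg points (0.28 + value) clockwise of the stand's +x. 0: folded against the +x leg; opens clockwise, away from it, to a hard stop at 1.814, where the legs are 120 degrees apart. Starts at 0.45 to 0.95. Light friction (under 1 N at the arm's end); stays where it is left.
- leg_end (a point): Point on the middle of the top face of the hinged leg's arm, 82 mm from the post's axis, 90 mm above the counter. Under each arm, at 92 mm from the axis, an upright rod 10 mm thick runs down to the foot; 30 mm above the counter a thin rail joins rod and post; between arm and rail the frame is open.
- plate: Round white plate with an upright rim, 160 mm outside diameter, 24 mm high; rim wall 5 mm thick and upright from 6 mm up, its outside narrowing to 148 mm diameter at the underside; flat inner floor 6 mm above the underside, 150 mm across. 0.28 kg. Origin: centre of the underside, z up. It starts on the counter, left of the stand.
- board: Fixed pale wooden cutting board, 240 x 250 x 18 mm, right of the stand; the three burger parts lie on it in any arrangement. Origin: centre of its underside, on the counter.
- heel: Bottom bun: flat golden-brown disc 66 mm across, 20 mm thick, flat both sides. Origin: centre of its underside, z up.
- patty: Meat patty: dark brown disc 66 mm across, 16 mm thick, the thinnest of the three; its side is upright from 3 to 13 mm. Origin: centre of its underside, z up.
- crown: Bun top: domed, with seeds, flat underneath, 66 mm across, 32 mm high; its side is upright from 2 to 13 mm, then rounds over. Origin: centre of its underside, z up.
- salt: Bystander: steel salt shaker, 38 mm across, 74 mm high. Origin: centre of its underside.
- apple: Bystander: red apple, 76 mm across. Origin: centre of its underside.
- pumpkin: Bystander: mini pumpkin, about 105 mm across, 80 mm high. Origin: centre of its underside.
- banana: Bystander: banana lying down, about 200 mm long, 35 mm thick. Origin: under its middle.
- spoon: Bystander: wooden spoon lying down, 220 mm long. Origin: under its middle.
- mug: Bystander: white mug, 80 mm across, 92 mm high. Origin: centre of its underside.
Not all that is in view belongs to the job. Leave any blue or purple look-alike of the stand alone. What is shaped like the heel but red is not meant.

How it is judged:
By the outcome, as a careful person would: the job done as asked, in the order asked, and still so for the second after the job is handed in, with the robot touching nothing.
It also fails if it takes over 72 s, if anything falls off the work surface, if the arm or the gripper's body presses on something with over 40 N, if the wrist force passes 120 N, or if a joint passes its speed limit or range.

## Working session

There is one attempt and no reset: what is moved stays moved. The work goes in short steps, Python scripts to look and compute and a tool call to move; the robot and the scene stay as the last step left them, time stands still between calls to the robot, and variables do not carry over. Pictures are saved under pics/ and viewed, at most 10 in all, crops included, and the job is handed in when it is done.

Besides the shell and the picture viewer there is one more tool, called after "Request:" as name(argument=value, ...), one argument or row to a line, values as JSON. servo_tool: Moves the arm, as the interface text tells. Its arguments: {"type":"object","properties":{"motion":{"type":"array"},"grip_force":{"type":"number"}},"required":["motion"]}

```bash
mkdir -p pics
cat > h.py <<'E'
import numpy as np, cv2, json
from station import bot
def snap(n):
    c=bot.read_camera(n); return c
def save(c,name,box=None,s=1):
    im=c["img"][:,:,::-1]
    if box: x0,y0,x1,y1=box; im=im[y0:y1,x0:x1]
    if s!=1: im=cv2.resize(im,None,fx=s,fy=s,interpolation=cv2.INTER_CUBIC)
    cv2.imwrite("pics/"+name+".png",im)
E
python3 - <<'E'
from h import *
o=bot.get_obs(); print({k:np.round(v,4).tolist() for k,v in o.items()}); print(bot.tcp_to_grasp)
ims=[]
for n in("scene","top"):
    c=snap(n); save(c,n+"0"); np.savez(n+"0.npz",**c); print(n,c["K"].tolist(),c["k1"],np.round(c["pose"],4).tolist())
E
```

```text
{'t': 0.0, 'q': [-1.3801, 0.4778, 0.0223, 1.5564, -0.0115, 1.1093, -0.0831], 'joint_vel': [0.0, -0.0019, 0.002, -0.0015, 0.0006, -0.0008, -0.0011], 'joint_torque': [-0.0008, -59.6453, 1.607, -28.1207, 0.0123, 0.0094, 0.0], 'eef_pos': [0.1985, 0.6445, 0.2304], 'tool_rot': [-0.0001, 0.1488, 0.9889, -0.0009], 'contact_force': [-0.2456, 0.0433, -0.6662], 'torque': [-0.0454, -0.0021, 0.0189], 'grasp_force': 0.0, 'gripper_width': 1.003}
0.0187
scene [[441.73713243910845, 0.0, 313.9077866921782], [0.0, 441.73713243910845, 244.4204551003338], [0.0, 0.0, 1.0]] 0.030487597002827462 [[0.743, 0.5287, -0.4104, 0.9892], [0.6693, -0.596, 0.4437, -0.4971], [-0.01, -0.6044, -0.7966, 0.9725], [0.0, 0.0, 0.0, 1.0]]
top [[438.627857204669, 0.0, 323.8311073433], [0.0, 438.627857204669, 244.7474543116186], [0.0, 0.0, 1.0]] -0.042200186638034994 [[0.0265, -0.9954, 0.0926, 0.4277], [-0.9994, -0.0242, 0.0255, 0.0023], [-0.0232, -0.0932, -0.9954, 1.1035], [0.0, 0.0, 0.0, 1.0]]
```

View pics/scene0.png

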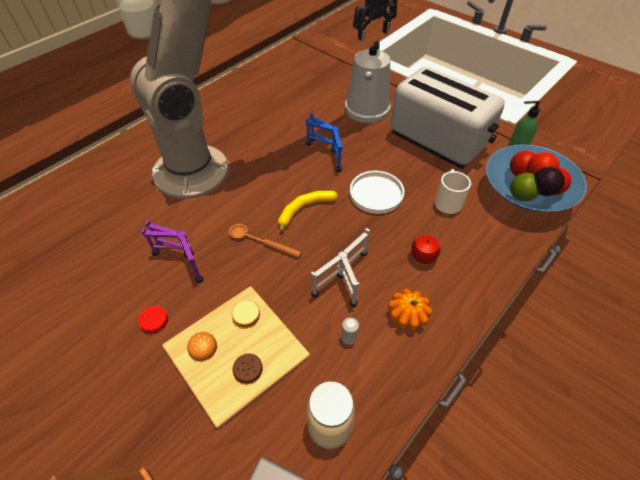

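View pics/top0.png

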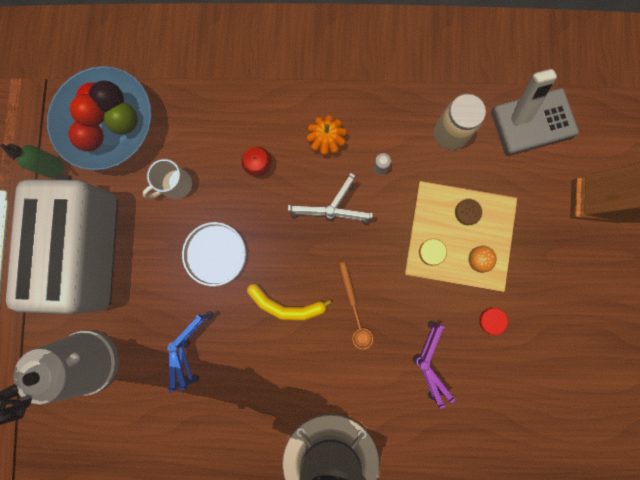

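The stand candidates in the top view are steel (330,212), purple (430,365) and blue (185,350), and I choose the steel one. For the heel it is the pale tan disc on the board (433,252) or the red disc (495,321), and I choose the one on the board. The others are the patty (468,212), the crown (483,259) and the plate (215,254), with the blue bowl (100,118) and the mug as round look-alikes. I'll check these in close crops.

Run:
```python
from h import *
def crop(n,b,w,h):
    im=np.load(n+"0.npz")["img"][:,:,::-1]; return cv2.resize(im[b[1]:b[3],b[0]:b[2]],(w,h),interpolation=cv2.INTER_CUBIC)
a=crop("top",(280,165,380,240),800//2,300); b=crop("scene",(300,220,400,295+20),400,380)
c=crop("top",(405,180,525,300),400,400); 
# stack stand: left top & scene
cv2.imwrite("pics/stand.png",np.hstack([crop("top",(285,165,385,240),800,600)]))
cv2.imwrite("pics/c2.png",np.hstack([crop("scene",(300,220,380,310),533,600)]))
cv2.imwrite("pics/board.png",np.hstack([cv2.resize(crop("top",(405,180,525,300),480,480),(400,400)),crop("scene",(160,290,280,410),400,400)]))
```

```text
(no output)
```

View pics/stand.png

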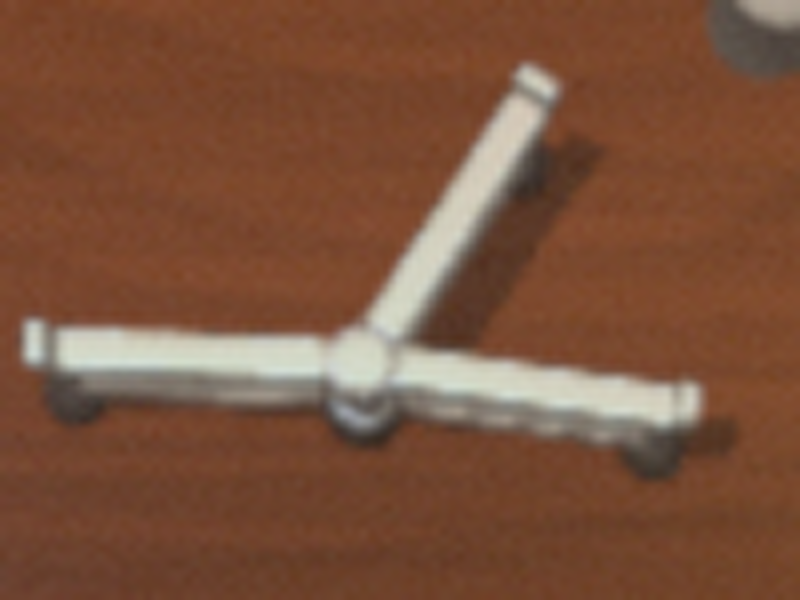

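View pics/c2.png

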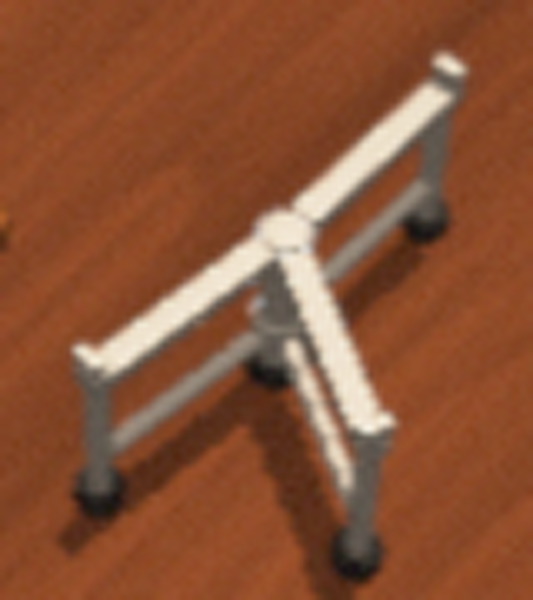

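View pics/board.png

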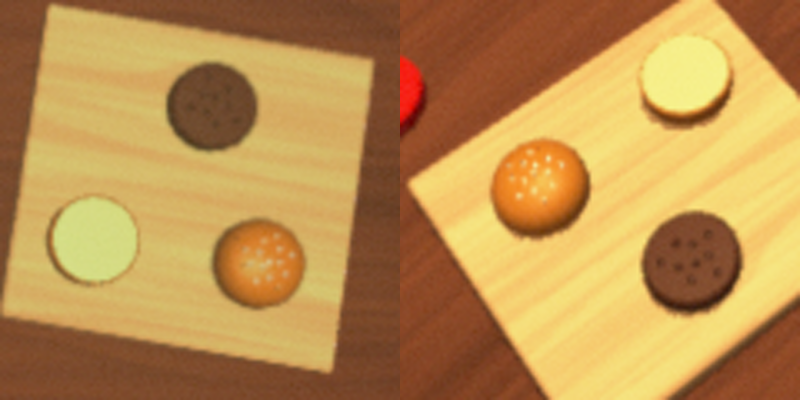

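The crops show the plain steel stand with the post cap at top (330,210). The fixed legs end at (289,208) and (352,175), and the hinged leg at (371,215). The board holds a pale flat heel at top (433.5,252), a dark patty at (468.6,212) and a seeded crown at (483,259). Next I triangulate these.

```bash
cat >> h.py <<'E'
def ray(c,p):
    """pixel(s) -> origin, unit direction in world"""
    p=np.asarray(p,float); d=cv2.undistortPoints(p.reshape(1,1,2),c["K"],np.array([float(c["k1"]),0,0,0])).ravel()
    v=c["pose"][:3,:3]@np.array([d[0],d[1],1]); return c["pose"][:3,3],v/np.linalg.norm(v)
def atz(c,p,z):
    o,v=ray(c,p); return o+v*(z-o[2])/v[2]
def tri(c1,p1,c2,p2):
    A=np.zeros((3,3));b=np.zeros(3);R=[ray(c1,p1),ray(c2,p2)]
    for o,v in R:
        P=np.eye(3)-np.outer(v,v);A+=P;b+=P@o
    x=np.linalg.solve(A,b); return x,max(np.linalg.norm(np.cross(x-o,v)) for o,v in R)
def proj(c,X):
    X=np.atleast_2d(X); T=np.linalg.inv(c["pose"]); 
    return cv2.projectPoints(X@T[:3,:3].T+T[:3,3],np.zeros(3),np.zeros(3),c["K"],np.array([float(c["k1"]),0,0,0]))[0][:,0]
def ell(c,box,f):
    """ellipse fit of largest blob of mask f(bgr-hsv) in box"""
    x0,y0,x1,y1=box; im=np.ascontiguousarray(c["img"][y0:y1,x0:x1]); hsv=cv2.cvtColor(im,cv2.COLOR_RGB2HSV)
    m=cv2.morphologyEx(f(hsv.astype(int)).astype(np.uint8)*255,cv2.MORPH_CLOSE,np.ones((3,3)))
    k=max(cv2.findContours(m,cv2.RETR_EXTERNAL,cv2.CHAIN_APPROX_NONE)[0],key=cv2.contourArea)
    e=cv2.fitEllipse(cv2.convexHull(k)); return np.array(e[0])+[x0,y0],e[1]
E
python3 - <<'E'
from h import *
t=dict(np.load("top0.npz"));s=dict(np.load("scene0.npz"))
T=lambda x,y:(285+(x-3.5)/8,165+(y-3.5)/8)
S=lambda x,y:(300+(x-3)/6.667,220+(y-3)/6.667)
B=lambda x,y:(405+(x-1)/3.333,180+(y-1)/3.333)
D=lambda x,y:(160+(x-1)/3.333,290+(y-1)/3.333)
P={}
for n,a,b in[("post",T(361,360),S(285,232)),("fix2",T(35,343),S(450,68)),("fixx",T(537,83),S(378,428)),("hing",T(689,404),S(88,357)),
 ("heel",B(95,240),D(287,77)),("patty",B(212,106),D(291,258)),("crown",B(259,263),D(140,187))]:
    x,e=tri(t,a,s,b);P[n]=x;print(n,x.round(4),"err",round(e,4))
for n in("fix2","fixx","hing"):
    d=P[n]-P["post"];print(n,np.hypot(d[0],d[1]),np.degrees(np.arctan2(d[1],d[0])))
pl=lambda h:(h[...,1]<90)&(h[...,2]>125)
a=ell(t,(175,215,255,292),pl);b=ell(s,(340,165,412,220),pl);print(a,b);x,e=tri(t,a[0],s,b[0]);print("plate",x,e)
for z in (0,.024):print(atz(t,a[0],z),atz(s,b[0],z))
br=lambda h:(h[...,1]>150)&(h[...,0]<14)&(h[...,2]>100)
for n,bt,bs,f in[("crown",(465,240,502,278),(183,327,222,365),lambda h:(h[...,0]<15)&(h[...,1]>130)),("patty",(450,195,488,228),(228,350,268,386),lambda h:h[...,2]<125)]:
    a=ell(t,bt,f);b=ell(s,bs,f);x,e=tri(t,a[0],s,b[0]);print(n,a,b,x,e)
E
```

```text
post [0.606  0.0177 0.0888] err 0.0013
fix2 [0.6075 0.1128 0.0984] err 0.0017
fixx [ 0.6879 -0.0314  0.0981] err 0.0018
hing [ 0.5935 -0.0772  0.0999] err 0.0015
heel [ 0.5184 -0.2358  0.0321] err 0.0026
patty [ 0.6196 -0.3239  0.0293] err 0.0013
crown [ 0.504  -0.3583  0.0276] err 0.0015
fix2 0.09506825783170451 89.07641368745753
fixx 0.09547863400628576 -30.969975989129317
hing 0.095788864832031 -97.5109906968855
(array([213.03757095, 253.75873184]), (63.9179801940918, 65.7104721069336)) (array([376.49720001, 191.20692062]), (42.89751434326172, 54.976280212402344))
plate [0.50040145 0.30917856 0.01282263] 0.0011945134343380012
[0.50041772 0.3118659  0.        ] [0.49454433 0.32103603 0.        ]
[0.49883594 0.30513224 0.024     ] [0.50675058 0.30084668 0.024     ]
crown (array([482.33258438, 258.9293499 ]), (24.194154739379883, 25.271011352539062)) (array([201.52536201, 346.39060783]), (27.28074836730957, 29.529298782348633)) [ 0.50342384 -0.35905991  0.02481196] 0.0015176886757759538
patty (array([467.96798134, 211.80229568]), (25.50726890563965, 26.28850746154785)) (array([246.99298859, 369.48064423]), (26.849201202392578, 29.160926818847656)) [ 0.62024728 -0.32592204  0.02046586] 0.0011304194201380126
```

```bash
cat >> h.py <<'E'
from scipy.spatial.transform import Rotation as Ro
def down(h):  # tool x heading h (deg), z down
    a=np.radians(h); x=np.array([np.cos(a),np.sin(a),0]); z=np.array([0,0,-1.]); return Ro.from_matrix(np.c_[x,np.cross(z,x),z])
def plan(*ts):
    o=bot.get_obs(); q=o["tool_rot"]; R=Ro.from_quat([q[1],q[2],q[3],q[0]]); p=np.array(o["eef_pos"])
    x=R.as_matrix()[:,0]; print("t",round(o["t"],2),"at",p.round(4),"head",round(np.degrees(np.arctan2(x[1],x[0])),1),"w",round(float(o["gripper_width"]),3),"F",np.round(o["contact_force"],1))
    for pos,h in ts:
        print("row",R.inv().apply(np.array(pos)-p).round(4).tolist(),(np.degrees((R.inv()*down(h)).as_rotvec())/5).round(2).tolist())
E
python3 - <<'E'
from h import *
t=dict(np.load("top0.npz"));s=dict(np.load("scene0.npz"))
for n,p,z in[("kettle",(65,365),.1),("mug",(165,180),.09),("blue",(208,316),.1),("salt",(383,161),.07),("jar",(466,112),.1)]:print(n,atz(t,p,z).round(3))
plan(((.1985,.6445,.4),163),((.6286,-.056,.4),172.5),((.6286,-.056,.14),172.5))
E
```

```text
kettle [0.227 0.619 0.1  ]
mug [0.668 0.412 0.09 ]
blue [0.351 0.289 0.1  ]
salt [ 0.73  -0.108  0.07 ]
jar [ 0.845 -0.3    0.1  ]
t 0.1 at [0.1985 0.6446 0.2304] head 162.9 w 1.001 F [-0.2 -0.3 -0.5]
row [-0.0, -0.0004, -0.1696] [-0.02, 0.0, -0.02]
row [-0.6172, -0.5433, -0.1686] [-0.02, -0.0, -1.92]
row [-0.6172, -0.5428, 0.0914] [-0.02, -0.0, -1.92]
```

Request:
servo_tool(
  motion=[
    [[0,0,-0.17,0,0,0,0],[0,0,-0.17,0,0,0,0],[0,0,-0.17,0,0,0,0],[0,0,-0.17,0,0,0,0],[-0.617,-0.543,-0.169,0,0,-1.92,0],[-0.617,-0.543,-0.169,0,0,-1.92,0],[-0.617,-0.543,-0.169,0,0,-1.92,0],[-0.617,-0.543,-0.169,0,0,-1.92,0],[-0.617,-0.543,-0.169,0,0,-1.92,0],[-0.617,-0.543,-0.169,0,0,-1.92,0],[-0.617,-0.543,-0.169,0,0,-1.92,0],[-0.617,-0.543,-0.169,0,0,-1.92,0],[-0.617,-0.543,-0.169,0,0,-1.92,0],[-0.617,-0.543,-0.169,0,0,-1.92,0],[-0.617,-0.543,-0.169,0,0,-1.92,0],[-0.617,-0.543,-0.169,0,0,-1.92,0],[-0.617,-0.543,-0.169,0,0,-1.92,0],[-0.617,-0.543,-0.169,0,0,-1.92,0],[-0.617,-0.543,-0.169,0,0,-1.92,0],[-0.617,-0.543,-0.169,0,0,-1.92,0]],
  ],
)

```text
t: 1.77
eef_pos: [0.5477, 0.0749, 0.3998]
tool_rot: [-0.0, 0.065, 0.998, 0.0]
contact_force: [0.9, 0.5, -0.1]
gripper_width: 0.0
grasp_force: 0.0
```

Run:
```python
from h import *
print(bot.tcp_to_grasp,np.round(bot.get_obs()["q"],2))
plan(((.6286,-.056,.14),172.5),((.6286,-.056,.068),172.5))
```

```text
0.0187 [-0.63  0.16  0.45  1.64 -0.07  1.36  1.26]
t 1.77 at [0.5477 0.0749 0.3998] head 172.5 w 0.0 F [ 0.9  0.5 -0.1]
row [-0.0973, -0.1192, 0.2597] [0.0, -0.0, -0.0]
row [-0.0973, -0.1192, 0.3317] [0.0, -0.0, -0.0]
```

Request:
servo_tool(
  motion=[
    [[-0.097,-0.119,0.1,0,0,0,0],[-0.097,-0.119,0.1,0,0,0,0],[-0.097,-0.119,0.1,0,0,0,0],[-0.097,-0.119,0.1,0,0,0,0],[-0.097,-0.119,0.2,0,0,0,0],[-0.097,-0.119,0.25,0,0,0,0],[-0.097,-0.119,0.25,0,0,0,0],[-0.097,-0.119,0.25,0,0,0,0],[-0.097,-0.119,0.25,0,0,0,0]],
  ],
)

```text
t: 2.52
eef_pos: [0.6227, -0.0536, 0.1422]
tool_rot: [-0.007, 0.066, 0.998, -0.001]
contact_force: [-0.9, 0.1, -1.4]
gripper_width: 0.005
grasp_force: 0.0
```

```bash
cat >> h.py <<'E'
def swing(L,gap,r=.07,post=(.606,.0177),z=.068):
    a=np.radians(L);u=np.array([np.cos(a),np.sin(a)]);n=np.array([-u[1],u[0]]); p=np.array(post)+r*u+(.017+gap)*n; return ((*p,z),L-90)
E
python3 - <<'E'
from h import *
plan(swing(-97.5,.012,z=.14),swing(-97.5,.012),*[swing(L,0.) for L in np.arange(-100,-146,-5)],swing(-148,0))
E
```

```text
t 2.52 at [ 0.6227 -0.0536  0.1422] head 172.5 w 0.005 F [-0.9  0.1 -1.4]
row [-0.0032, -0.0015, 0.0022] [-0.03, -0.15, -0.01]
row [-0.0041, -0.0013, 0.0742] [-0.03, -0.15, -0.01]
row [0.011, -0.002, 0.0744] [-0.03, -0.15, 0.49]
row [0.0172, -0.003, 0.0745] [-0.04, -0.15, 1.49]
row [0.0234, -0.0034, 0.0746] [-0.04, -0.15, 2.49]
row [0.0297, -0.0032, 0.0747] [-0.05, -0.15, 3.49]
row [0.036, -0.0025, 0.0747] [-0.06, -0.14, 4.49]
row [0.0421, -0.0013, 0.0748] [-0.06, -0.14, 5.49]
row [0.0482, 0.0005, 0.0749] [-0.07, -0.14, 6.49]
row [0.054, 0.0028, 0.075] [-0.08, -0.14, 7.49]
row [0.0597, 0.0055, 0.075] [-0.08, -0.13, 8.49]
row [0.065, 0.0088, 0.0751] [-0.09, -0.13, 9.49]
row [0.0681, 0.011, 0.0751] [-0.09, -0.13, 10.09]
```

Request:
servo_tool(
  motion=[
    [[-0.004,-0.001,0.04,0,0,0,0],[-0.004,-0.001,0.074,0,0,0,0],[-0.004,-0.001,0.074,0,0,0,0],[0.004,-0.001,0.074,0,0,0,0],[0.011,-0.002,0.074,0,0,0.5,0],[0.014,-0.0025,0.0745,0,0,1.0,0],[0.017,-0.003,0.0745,0,0,1.5,0],[0.02,-0.003,0.0745,0,0,2.0,0],[0.0235,-0.0035,0.0745,0,0,2.5,0],[0.0265,-0.003,0.0745,0,0,3.0,0],[0.03,-0.003,0.0745,0,0,3.5,0],[0.033,-0.003,0.0745,0,0,4.0,0],[0.036,-0.0025,0.0745,0,0,4.5,0],[0.039,-0.002,0.0745,0,0,5.0,0],[0.042,-0.001,0.075,0,0,5.5,0],[0.045,-0.0005,0.075,0,0,6.0,0],[0.048,0.0005,0.075,0,0,6.5,0],[0.051,0.0015,0.075,0,0,7.0,0],[0.054,0.003,0.075,0,0,7.5,0],[0.057,0.004,0.075,0,0,8.0,0]],
  ],
)

```text
t: 4.18
eef_pos: [0.5738, -0.0424, 0.0788]
tool_rot: [0.002, 0.404, 0.915, 0.002]
contact_force: [1.7, -0.5, 0.1]
gripper_width: 0.001
grasp_force: 0.5
```

Run:
```python
from h import *
c=snap("top");save(c,"sw1",(280,160,390,250),7)
plan(*[swing(L,0.) for L in (-140,-143,-146,-148,-150,-152)])
```

```text
t 4.23 at [ 0.5732 -0.0418  0.0785] head 132.2 w 0.0 F [-0.5 -0.9  0.5]
row [0.0078, -0.0063, 0.0105] [0.05, 0.02, 0.45]
row [0.0115, -0.007, 0.0105] [0.05, 0.02, 1.05]
row [0.0152, -0.0074, 0.0105] [0.06, 0.02, 1.65]
row [0.0177, -0.0076, 0.0105] [0.06, 0.02, 2.05]
row [0.0203, -0.0077, 0.0105] [0.06, 0.01, 2.45]
row [0.0228, -0.0078, 0.0104] [0.06, 0.01, 2.85]
```

View pics/sw1.png

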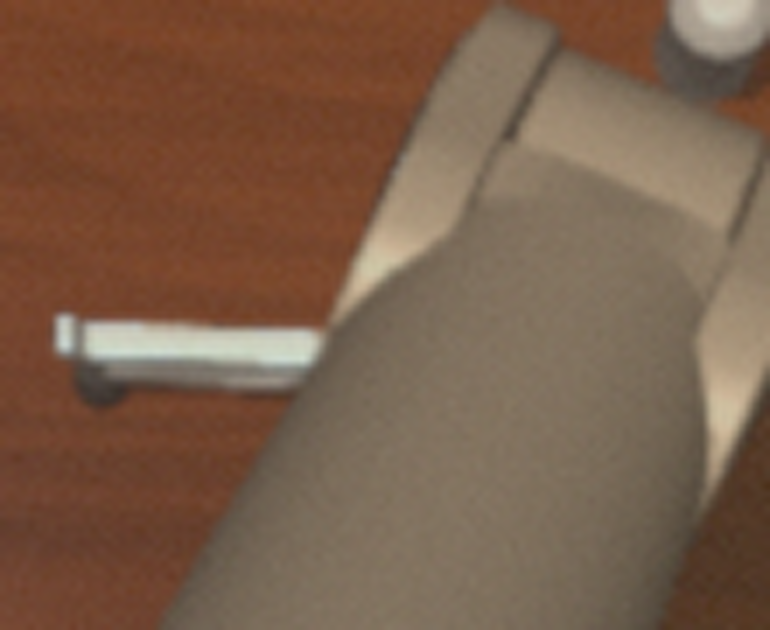

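The view from above is blocked by the arm. The left fixed leg's tip is still at (289,208), so the stand has not moved. I continue, slightly lower, to just short of the stop.

Request:
servo_tool(
  motion=[
    [[0.003,-0.003,0.006,0,0,0.1,0],[0.008,-0.006,0.0105,0,0,0.45,0],[0.0115,-0.007,0.0105,0,0,1.05,0],[0.015,-0.0075,0.0105,0,0,1.65,0],[0.0177,-0.0075,0.0105,0,0,2.05,0],[0.019,-0.0075,0.0105,0,0,2.25,0],[0.0203,-0.0077,0.0105,0,0,2.45,0],[0.0203,-0.0077,0.0105,0,0,2.45,0],[0.0203,-0.0077,0.0105,0,0,2.45,0]],
  ],
)

```text
t: 4.98
eef_pos: [0.5525, -0.0327, 0.0645]
tool_rot: [0.0, 0.498, 0.867, 0.0]
contact_force: [-0.2, -1.1, -0.0]
gripper_width: 0.003
grasp_force: 0.4
```

Run:
```python
from h import *
plan(*[swing(L,0.) for L in (-150,-151,-152,-153,-154)])
print(np.linalg.norm(bot.get_obs()["joint_vel"]))
```

```text
t 4.98 at [ 0.5525 -0.0327  0.0645] head 120.2 w 0.003 F [-0.2 -1.1 -0. ]
row [-0.0001, 0.0015, -0.0035] [0.0, -0.0, 0.05]
row [0.0011, 0.0012, -0.0035] [0.0, -0.0, 0.25]
row [0.0023, 0.001, -0.0035] [0.0, -0.0, 0.45]
row [0.0036, 0.0007, -0.0035] [0.0, -0.0, 0.65]
row [0.0048, 0.0005, -0.0035] [0.0, -0.0, 0.85]
0.006936139744406567
```

Request:
servo_tool(
  motion=[
    [[0.001,0.001,0,0,0,0.25,0],[0.002,0.001,0,0,0,0.45,0],[0.0035,0.001,0,0,0,0.65,0],[0.0035,0.001,0,0,0,0.65,0],[0.0035,0.001,0,0,0,0.65,0]],
  ],
)

```text
t: 5.4
eef_pos: [0.5515, -0.0298, 0.0644]
tool_rot: [0.0, 0.523, 0.852, -0.0]
contact_force: [-0.7, -5.3, 0.1]
gripper_width: 0.002
grasp_force: 2.2
```

Run:
```python
from h import *
plan(); c=snap("scene");save(c,"sw2",(290,210,400,320),5.4)
```

```text
t 5.4 at [ 0.5515 -0.0298  0.0644] head 116.9 w 0.002 F [-0.7 -5.3  0.1]
```

View pics/sw2.png

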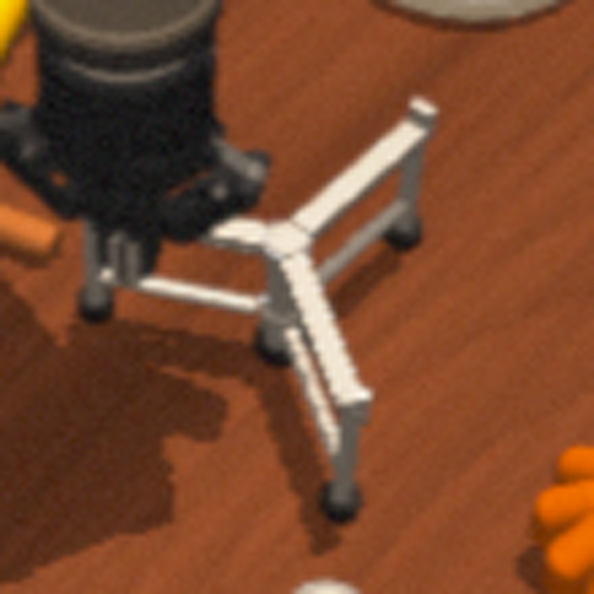

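Contact force rose to 5 N at the stop. The hinged leg now points 120° from its neighbour, and the post is still at scene (343,254), unmoved. I back off and go to the plate.

Run:
```python
from h import *
plan(((.5434,.3479,.2),59),((.4344,.3479,.2),59),((.4344,.3479,.1),59),((.4344,.3479,.010),59))
```

```text
t 5.45 at [ 0.5515 -0.0298  0.0644] head 117.0 w -0.0 F [-0.5 -5.8  0.6]
row [0.3403, 0.1639, -0.1359] [-0.0, 0.01, 11.59]
row [0.3897, 0.0668, -0.1359] [-0.0, 0.01, 11.59]
row [0.3898, 0.0668, -0.0359] [-0.0, 0.01, 11.59]
row [0.3898, 0.0669, 0.0541] [-0.0, 0.01, 11.59]
```

Request:
servo_tool(
  motion=[
    [[-0.015,0,0,0,0,0,0],[-0.02,0,-0.02,0,0,0,0],[-0.02,0,-0.06,0,0,0,0],[-0.02,0,-0.1,0,0,0,0],[-0.02,0,-0.135,0,0,0,0.4],[0.39,0.067,-0.135,0,0,11.6,0.4],[0.39,0.067,-0.135,0,0,11.6,0.4],[0.39,0.067,-0.135,0,0,11.6,0.4],[0.39,0.067,-0.135,0,0,11.6,0.4],[0.39,0.067,-0.135,0,0,11.6,0.4],[0.39,0.067,-0.135,0,0,11.6,0.4],[0.39,0.067,-0.135,0,0,11.6,0.4],[0.39,0.067,-0.135,0,0,11.6,0.4],[0.39,0.067,-0.135,0,0,11.6,0.4],[0.39,0.067,-0.135,0,0,11.6,0.4],[0.39,0.067,-0.135,0,0,11.6,0.4],[0.39,0.067,-0.135,0,0,11.6,0.4],[0.39,0.067,-0.135,0,0,11.6,0.4],[0.39,0.067,-0.135,0,0,11.6,0.4]],
  ],
)

```text
t: 7.03
eef_pos: [0.4347, 0.3474, 0.1994]
tool_rot: [-0.0, 0.871, 0.491, -0.0]
contact_force: [-0.7, -0.5, -0.9]
gripper_width: 0.398
grasp_force: 0.0
```

Run:
```python
from h import *
plan(((.4344,.3479,.08),59),((.4344,.3479,.010),59)); print(np.round(bot.get_obs()["joint_vel"],2))
c=snap("scene");np.savez("scene1.npz",**c);d=snap("top");np.savez("top1.npz",**d)
a=cv2.resize(d["img"][150:280,270:400],(400,400),interpolation=cv2.INTER_CUBIC);b=cv2.resize(c["img"][220:320,290:390],(400,400),interpolation=cv2.INTER_CUBIC)
cv2.imwrite("pics/st2.png",np.hstack([a,b])[:,:,::-1])
```

```text
t 7.03 at [0.4347 0.3474 0.1994] head 58.9 w 0.398 F [-0.7 -0.5 -0.9]
row [0.0003, -0.0005, 0.1194] [-0.01, 0.0, -0.03]
row [0.0003, -0.0004, 0.1894] [-0.01, 0.0, -0.03]
[ 0.01 -0.01  0.01  0.   -0.   -0.   -0.  ]
```

View pics/st2.png

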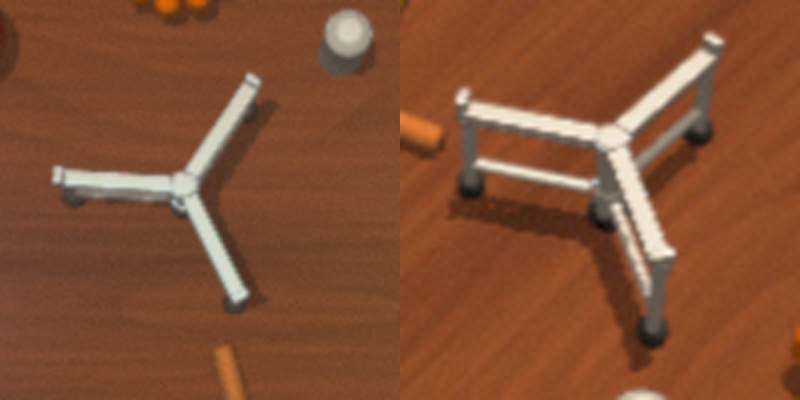

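The stand is now open symmetrically. The tips are at top (289,206.5), (352,176) and (347.5,247), and the post is at (330,210). Now I grip the plate rim.

Request:
servo_tool(
  motion=[
    [[0,0,0.04,0,0,0,0.4],[0,0,0.08,0,0,0,0.4],[0,0,0.12,0,0,0,0.4],[0,0,0.15,0,0,0,0.4],[0,0,0.175,0,0,0,0.4],[0,0,0.189,0,0,0,0.4],[0,0,0.189,0,0,0,0.4],[0,0,0.189,0,0,0,0.4],[0,0,0.189,0,0,0,0.2],[0,0,0.189,0,0,0,0.1],[0,0,0.189,0,0,0,0],[0,0,0.189,0,0,0,0],[0,0,0.189,0,0,0,0],[0,0,0.189,0,0,0,0]],
  ],
  grip_force=60,
)

```text
t: 8.3
eef_pos: [0.4357, 0.3495, 0.0119]
tool_rot: [-0.0, 0.87, 0.492, 0.002]
contact_force: [-0.8, 0.6, 7.8]
gripper_width: 0.035
grasp_force: 61.8
```

Run:
```python
from h import *
from scipy.optimize import least_squares
plan()
t=dict(np.load("top1.npz"));s=dict(np.load("scene1.npz"))
A={"post":(184,185),"fix2":(59,174),"fixx":(253,79),"hing":(239,298)};B={"post":(211,137),"fix2":(313,42),"fixx":(267,253),"hing":(63,95)}
P={}
for n in A:
    x,e=tri(t,(270+(A[n][0]-1)/3.077,150+(A[n][1]-1)/3.077),s,(290+(B[n][0]-1.5)/4,220+(B[n][1]-1.5)/4));P[n]=x;print(n,x.round(4),round(e,4))
off={"fix2":120,"fixx":0,"hing":-120}
f=lambda v:np.concatenate([P[n][:2]-v[:2]-.095*np.array([np.cos(v[2]+np.radians(off[n])),np.sin(v[2]+np.radians(off[n]))]) for n in off]+[P["post"][:2]-v[:2]])
r=least_squares(f,[.606,.018,-.54]);print(r.x,np.degrees(r.x[2]),r.fun.round(4))
```

```text
t 8.3 at [0.4357 0.3495 0.0119] head 59.0 w 0.035 F [-0.8  0.6  7.8]
post [0.6055 0.0184 0.0896] 0.0015
fix2 [0.6102 0.1129 0.099 ] 0.0016
fixx [ 0.6869 -0.0312  0.1004] 0.0026
hing [ 0.5199 -0.0243  0.0996] 0.0024
[ 0.60560456  0.01892346 -0.56845029] -32.56980255351038 [ 0.0003 -0.0009  0.0012  0.001  -0.0014  0.0005 -0.0002 -0.0006]
```

Run:
```python
from h import *
plan(((.4357,.3495,.172),59),((.5392,.0586,.172),59))
```

```text
t 8.3 at [0.4357 0.3495 0.0119] head 59.0 w 0.035 F [-0.8  0.6  7.8]
row [0.0005, 0.0002, -0.1601] [0.01, -0.03, -0.0]
row [-0.1955, 0.2388, -0.1604] [0.01, -0.03, -0.0]
```

Request:
servo_tool(
  motion=[
    [[0,0,-0.01,0,0,0,0],[0,0,-0.03,0,0,0,0],[0,0,-0.06,0,0,0,0],[0,0,-0.1,0,0,0,0],[0,0,-0.14,0,0,0,0],[-0.005,0.006,-0.16,0,0,0,0],[-0.02,0.024,-0.16,0,0,0,0],[-0.04,0.049,-0.16,0,0,0,0],[-0.06,0.073,-0.16,0,0,0,0],[-0.08,0.098,-0.16,0,0,0,0],[-0.1,0.122,-0.16,0,0,0,0],[-0.12,0.147,-0.16,0,0,0,0],[-0.14,0.171,-0.16,0,0,0,0],[-0.16,0.195,-0.16,0,0,0,0],[-0.18,0.22,-0.16,0,0,0,0],[-0.192,0.234,-0.16,0,0,0,0],[-0.1955,0.239,-0.16,0,0,0,0],[-0.1955,0.239,-0.16,0,0,0,0],[-0.1955,0.239,-0.16,0,0,0,0],[-0.1955,0.239,-0.16,0,0,0,0]],
  ],
)

```text
t: 9.97
eef_pos: [0.5378, 0.06, 0.1701]
tool_rot: [-0.001, 0.87, 0.493, -0.0]
contact_force: [-0.7, 0.5, -4.2]
gripper_width: 0.039
grasp_force: 60.5
```

Run:
```python
from h import *
plan(((.5392,.0586,.102),59))
c=snap("scene");np.savez("scene2.npz",**c);d=snap("top");np.savez("top2.npz",**d)
a=cv2.resize(d["img"][130:290,250:410],(400,400),interpolation=cv2.INTER_CUBIC);b=cv2.resize(c["img"][160:320,270:430],(400,400),interpolation=cv2.INTER_CUBIC)
cv2.imwrite("pics/pl.png",np.hstack([a,b])[:,:,::-1])
```

```text
t 9.97 at [0.5378 0.06   0.1701] head 59.1 w 0.039 F [-0.7  0.5 -4.2]
row [-0.0005, 0.002, 0.0681] [-0.02, -0.0, 0.02]
```

View pics/pl.png

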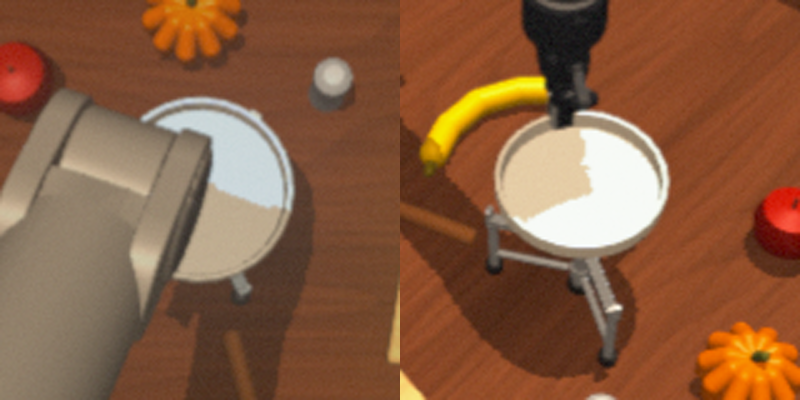

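The plate hangs from its rim over the stand. In the scene crop it spans x 496–669, with its top edge at 112. I compare that with the predicted rim for tilt.

Run:
```python
from h import *
t=dict(np.load("top2.npz"));s=dict(np.load("scene2.npz"))
a=np.linspace(0,2*np.pi,361)[:-1]
g=np.array([.5378,.06]);y=np.array([np.cos(np.radians(-30.9)),np.sin(np.radians(-30.9))])
for tilt in(-3,0,3):
    tt=np.radians(tilt);c2=g+.0775*y
    X=[]
    for z,r in((.024,.08),(.006,.08),(.0,.074)):
        P=np.c_[r*np.cos(a),r*np.sin(a)]; rad=P@y+.0775
        X.append(np.c_[g+(P@np.c_[-y[1]*np.array([1,0])+y[0]*np.array([0,1])]).reshape(-1,1)*np.array([-y[1],y[0]])+rad[:,None]*y*1.0, .1701-.0119+z-rad*np.tan(tt)] if True else 0)
    q=lambda c,X,o:(proj(c,X)-o)*2.5+1
    S=q(s,np.vstack(X),(270,160));S[:,0]+=400;T=q(t,np.vstack(X),(250,130)); Sr=q(s,X[0],(270,160))
    print(tilt,"scene min",S.min(0).round(1),"max",S.max(0).round(1),"rim bottom",Sr.max(0)[1].round(1),"top min",T.min(0).round(1),"max",T.max(0).round(1))
```

```text
-3 scene min [497.9 110.5] max [672.8 252.3] rim bottom 240.4 top min [101.2  87.6] max [289.7 277.3]
0 scene min [497.9 110.6] max [672.2 257.5] rim bottom 245.8 top min [101.4  90.1] max [289.1 277.4]
3 scene min [498.  110.6] max [671.5 262.7] rim bottom 251.1 top min [101.6  92.5] max [288.6 277.4]
```

Run:
```python
from h import *
t=dict(np.load("top1.npz"));s=dict(np.load("scene1.npz"))
A={"fix2":(59,174),"fixx":(253,79),"hing":(239,298)};B={"fix2":(313,42),"fixx":(267,253),"hing":(63,95)}
for nm,c,D,o,k,e in(("top",t,A,(270,150),3.077,1),("scene",s,B,(290,220),4,1.5)):
    P={n:atz(c,(o[0]+(D[n][0]-e)/k,o[1]+(D[n][1]-e)/k),.101)[:2] for n in D}
    print(nm,{n:v.round(4) for n,v in P.items()},"mean",np.mean(list(P.values()),0).round(4))
# plate silhouette centre, each camera, at mid rim height
t=dict(np.load("top2.npz"));s=dict(np.load("scene2.npz"))
z=.1701-.0119+.015
print("top plate",atz(t,(250+(294-1)/2.5-187/5,130+(189-1)/2.5),z).round(4))
print("scene plate vs pred",atz(s,(270+(182.5-1)/2.5,160+(184-1)/2.5),z).round(4),"pred",(np.array([.5378,.06])+.0775*np.array([.858,-.5135])).round(4))
m=(s["img"].min(2)>175).astype(np.uint8)
```

```text
top {'fix2': array([0.6087, 0.1115]), 'fixx': array([ 0.6849, -0.0331]), 'hing': array([ 0.5181, -0.026 ])} mean [0.6039 0.0175]
scene {'fix2': array([0.612 , 0.1129]), 'fixx': array([ 0.6888, -0.0295]), 'hing': array([ 0.5221, -0.0233])} mean [0.6076 0.02  ]
top plate [0.5998 0.0156 0.1732]
scene plate vs pred [0.6052 0.0164 0.1732] pred [0.6043 0.0202]
```

Request:
servo_tool(
  motion=[
    [[0.001,0.002,0.02,0,0,0,0],[0.001,0.002,0.04,0,0,0,0],[0.001,0.002,0.055,0,0,0,0],[0.001,0.002,0.06,0,0,0,0],[0.001,0.002,0.06,0,0,0,0],[0.001,0.002,0.06,0,0,0,0]],
  ],
)

```text
t: 10.57
eef_pos: [0.5409, 0.0584, 0.1107]
tool_rot: [0.0, 0.87, 0.493, 0.0]
contact_force: [0.4, -0.2, -3.0]
gripper_width: 0.036
grasp_force: 60.5
```

Run:
```python
from h import *
plan(((.540,.06,.102),59))
print(bot.get_obs()["joint_vel"])
```

```text
t 10.57 at [0.5409 0.0584 0.1107] head 59.0 w 0.036 F [ 0.4 -0.2 -3. ]
row [0.0009, -0.0016, 0.0087] [0.0, 0.0, 0.0]
[-0.00072713 -0.01518004  0.01392549 -0.00954056 -0.00105888 -0.00222646
  0.00116335]
```

Request:
servo_tool(
  motion=[
    [[0.001,-0.001,0.003,0,0,0,0],[0.001,-0.001,0.005,0,0,0,0],[0.001,-0.001,0.0065,0,0,0,0],[0.001,-0.001,0.008,0,0,0,0],[0.001,-0.001,0.008,0,0,0,0],[0.001,-0.001,0.008,0,0,0,0]],
  ],
)

```text
t: 11.07
eef_pos: [0.5406, 0.0595, 0.1025]
tool_rot: [0.0, 0.87, 0.492, 0.0]
contact_force: [-1.0, 0.3, -1.6]
gripper_width: 0.036
grasp_force: 60.6
```

Request:
servo_tool(
  motion=[
    [[0,0,0.001,0,0,0,0],[0,0,0.001,0,0,0,0],[0,0,0.001,0,0,0,0]],
  ],
)

```text
t: 11.32
eef_pos: [0.5406, 0.0594, 0.1018]
tool_rot: [-0.0, 0.87, 0.492, 0.0]
contact_force: [-1.9, 0.7, 3.5]
gripper_width: 0.033
grasp_force: 61.4
```

Request:
servo_tool(
  motion=[
    [[0,0,-0.0005,0,0,0,0.05],[0,0,-0.0005,0,0,0,0.15],[0,0,-0.0005,0,0,0,0.3],[0,0,-0.0005,0,0,0,0.4],[0,0,-0.0005,0,0,0,0.4],[0,0,-0.01,0,0,0,0.4],[0,0,-0.03,0,0,0,0.4],[0,0,-0.06,0,0,0,0.4],[0,0,-0.1,0,0,0,0.4],[0,0,-0.12,0,0,0,0.4]],
  ],
)

```text
t: 12.15
eef_pos: [0.5418, 0.0584, 0.2254]
tool_rot: [0.001, 0.871, 0.492, 0.002]
contact_force: [0.9, -0.8, -0.0]
gripper_width: 0.399
grasp_force: 0.0
```

Run:
```python
from h import *
t=dict(np.load("top0.npz"));s=dict(np.load("scene0.npz"))
# heel: top-face centre at z=.038, patty .034, crown silhouette mid ~.018+.010
B=lambda x,y:(405+(x-1)/3.333,180+(y-1)/3.333)
D=lambda x,y:(160+(x-1)/3.333,290+(y-1)/3.333)
for n,a,b,z in(("heel",B(95,240),D(287,77),.038),("patty",B(212,106),D(291,258),.034),("crown",B(259,263),D(140,187),.031),("crown2",(482.3,258.9),(201.5,346.4),.031)):
    p,q=atz(t,a,z),atz(s,b,z);print(n,p.round(4),q.round(4),"mean",((p+q)/2).round(4))
plan(((.5184,-.2358,.2),59))
```

```text
heel [ 0.5163 -0.2365  0.038 ] [ 0.5231 -0.2356  0.038 ] mean [ 0.5197 -0.2361  0.038 ]
patty [ 0.6179 -0.3235  0.034 ] [ 0.6223 -0.3239  0.034 ] mean [ 0.6201 -0.3237  0.034 ]
crown [ 0.5029 -0.3584  0.031 ] [ 0.5069 -0.3577  0.031 ] mean [ 0.5049 -0.3581  0.031 ]
crown2 [ 0.5021 -0.3581  0.031 ] [ 0.5077 -0.3589  0.031 ] mean [ 0.5049 -0.3585  0.031 ]
t 12.15 at [0.5418 0.0584 0.2254] head 58.9 w 0.399 F [ 0.9 -0.8 -0. ]
row [-0.264, 0.1319, 0.0252] [0.03, -0.02, -0.02]
```

Request:
servo_tool(
  motion=[
    [[-0.263,0.133,0.02,0,0,0,1],[-0.263,0.133,0.02,0,0,0,1],[-0.263,0.133,0.02,0,0,0,1],[-0.263,0.133,0.02,0,0,0,1],[-0.263,0.133,0.02,0,0,0,1],[-0.263,0.133,0.02,0,0,0,1],[-0.263,0.133,0.02,0,0,0,1],[-0.263,0.133,0.06,0,0,0,1],[-0.263,0.133,0.1,0,0,0,1],[-0.263,0.133,0.13,0,0,0,1],[-0.263,0.133,0.13,0,0,0,1],[-0.263,0.133,0.13,0,0,0,1],[-0.263,0.133,0.13,0,0,0,1]],
  ],
)

```text
t: 13.23
eef_pos: [0.5198, -0.2354, 0.0933]
tool_rot: [0.001, 0.87, 0.492, 0.001]
contact_force: [0.1, 0.6, 0.2]
gripper_width: 1.0
grasp_force: 0.0
```

Run:
```python
from h import *
plan(((.5195,-.236,.03),59),((.5195,-.236,.02),59))
c=snap("scene");np.savez("scene3.npz",**c);d=snap("top");np.savez("top3.npz",**d)
pl=lambda h:(h[...,1]<110)&(h[...,2]>110)
a=ell(d,(275,160,385,265),pl);b=ell(c,(290,200,400,310),pl);print(a,b)
# model fit: silhouettes predicted
an=np.linspace(0,2*np.pi,181)
def cen(cam,x,y,z0):
    X=np.vstack([np.c_[x+r*np.cos(an),y+r*np.sin(an),0*an+z0+z] for z,r in((.024,.08),(.006,.08),(0,.074))])
    e=cv2.fitEllipse(cv2.convexHull(proj(cam,X).astype(np.float32)));return e
for cam in(d,c):print(cen(cam,.6058,.0188,.09))
im=lambda q,bx:cv2.resize(q["img"][bx[1]:bx[3],bx[0]:bx[2]],(400,400),interpolation=cv2.INTER_CUBIC)
cv2.imwrite("pics/pl3.png",np.hstack([im(d,(270,150,390,270)),im(c,(285,200,405,320))])[:,:,::-1])
```

```text
t 13.23 at [ 0.5198 -0.2354  0.0933] head 59.0 w 1.0 F [0.1 0.6 0.2]
row [-0.0007, -0.0001, 0.0633] [0.03, 0.0, -0.01]
row [-0.0007, -0.0001, 0.0733] [0.03, 0.0, -0.01]
(array([329.41903305, 208.96069717]), (76.19032287597656, 78.94568634033203)) (array([341.65092468, 255.3287735 ]), (68.70514678955078, 72.52686309814453))
((328.78302001953125, 207.93211364746094), (69.86746215820312, 69.97188568115234), 60.100555419921875)
((342.356689453125, 251.251220703125), (57.454193115234375, 67.0532455444336), 94.10835266113281)
```

Request:
servo_tool(
  motion=[
    [[-0.0005,0,0.03,0,0,0,1],[-0.0005,0,0.055,0,0,0,1],[-0.0005,0,0.065,0,0,0,1],[-0.0005,0,0.07,0,0,0,1],[-0.0005,0,0.073,0,0,0,1],[-0.0005,0,0.075,0,0,0,1],[-0.0005,0,0.075,0,0,0,1]],
  ],
)

```text
t: 13.92
eef_pos: [0.5192, -0.2354, 0.0172]
tool_rot: [0.001, 0.87, 0.492, 0.0]
contact_force: [0.3, -0.6, 0.1]
gripper_width: 0.999
grasp_force: 0.0
```

Run:
```python
from h import *
c=dict(np.load("scene3.npz"));d=dict(np.load("top3.npz"))
def e2(cam,bx):
    x0,y0,x1,y1=bx;im=cam["img"][y0:y1,x0:x1];h=cv2.cvtColor(np.ascontiguousarray(im),cv2.COLOR_RGB2HSV)
    m=((h[...,1]<110)&(h[...,2]>100)).astype(np.uint8)
    m=cv2.morphologyEx(m,cv2.MORPH_CLOSE,np.ones((3,3)));k=cv2.getStructuringElement(cv2.MORPH_ELLIPSE,(15,15));m=cv2.morphologyEx(m,cv2.MORPH_OPEN,k)
    q=max(cv2.findContours(m,0,cv2.CHAIN_APPROX_NONE)[0],key=cv2.contourArea);b=cv2.boundingRect(q);e=cv2.fitEllipse(cv2.convexHull(q));return np.array(e[0])+[x0,y0],e[1],e[2],(b[0]+x0,b[1]+y0,b[2],b[3])
print(e2(d,(275,160,385,265)));print(e2(c,(290,200,400,310)))
```

```text
(array([330.22489929, 209.10666656]), (70.88268280029297, 72.99517059326172), 46.15814208984375, (294, 174, 72, 72))
(array([341.75522995, 251.05030823]), (58.53278350830078, 68.15034484863281), 93.80809020996094, (307, 222, 69, 60))
```

Request:
servo_tool(
  motion=[
    [[0,0,0.002,0,0,0,1],[0,0,0.004,0,0,0,1],[0,0,0.006,0,0,0,1],[0,0,0.008,0,0,0,1],[0,0,0.008,0,0,0,1]],
  ],
)

```text
t: 14.33
eef_pos: [0.5184, -0.2348, 0.008]
tool_rot: [-0.0, 0.87, 0.492, -0.0]
contact_force: [-0.1, -0.2, -0.1]
gripper_width: 1.002
grasp_force: 0.0
```

Request:
servo_tool(
  motion=[
    [[0.0005,-0.0005,-0.0075,0,0,0,1],[0.0005,-0.0005,-0.0075,0,0,0,1],[0.0005,-0.0005,-0.0075,0,0,0,0.7],[0.0005,-0.0005,-0.0075,0,0,0,0.6],[0.0005,-0.0005,-0.0075,0,0,0,0.6],[0.0005,-0.0005,-0.0075,0,0,0,0.6],[0.0005,-0.0005,-0.0075,0,0,0,0.6]],
  ],
  grip_force=35,
)

```text
t: 14.92
eef_pos: [0.5186, -0.2344, 0.0167]
tool_rot: [-0.0, 0.87, 0.492, 0.0]
contact_force: [-2.0, 2.3, 9.2]
gripper_width: 0.757
grasp_force: 36.8
```

Run:
```python
from h import *
plan(((.6055,.018,.2),59),((.6055,.018,.110),59))
```

```text
t 14.92 at [ 0.5186 -0.2344  0.0167] head 59.0 w 0.757 F [-2.   2.3  9.2]
row [0.2612, -0.0556, -0.1831] [0.0, -0.01, -0.0]
row [0.2611, -0.0556, -0.0931] [0.0, -0.01, -0.0]
```

Request:
servo_tool(
  motion=[
    [[0,0,-0.02,0,0,0,0.6],[0,0,-0.06,0,0,0,0.6],[0,0,-0.1,0,0,0,0.6],[0.01,-0.002,-0.14,0,0,0,0.6],[0.03,-0.006,-0.165,0,0,0,0.6],[0.06,-0.013,-0.165,0,0,0,0.6],[0.095,-0.02,-0.165,0,0,0,0.6],[0.13,-0.028,-0.165,0,0,0,0.6],[0.165,-0.035,-0.165,0,0,0,0.6],[0.2,-0.043,-0.165,0,0,0,0.6],[0.23,-0.049,-0.165,0,0,0,0.6],[0.25,-0.053,-0.165,0,0,0,0.6],[0.26,-0.0555,-0.155,0,0,0,0.6],[0.261,-0.0555,-0.13,0,0,0,0.6],[0.261,-0.0555,-0.108,0,0,0,0.6],[0.261,-0.0555,-0.098,0,0,0,0.6],[0.261,-0.0555,-0.09,0,0,0,0.6],[0.261,-0.0555,-0.09,0,0,0,0.6],[0.261,-0.0555,-0.09,0,0,0,0.6]],
  ],
)

```text
t: 16.5
eef_pos: [0.6054, 0.017, 0.1062]
tool_rot: [0.0, 0.871, 0.492, 0.0]
contact_force: [-0.4, 0.9, -0.1]
gripper_width: 0.756
grasp_force: 39.4
```

Run:
```python
from h import *
plan(((.6055,.018,.095),59));print(np.abs(bot.get_obs()["joint_vel"]).max())
```

```text
t 16.5 at [0.6054 0.017  0.1062] head 58.9 w 0.756 F [-0.4  0.9 -0.1]
row [0.0009, -0.0005, 0.0112] [0.0, 0.0, -0.02]
0.01608087127795502
```

Request:
servo_tool(
  motion=[
    [[0.001,-0.0005,0.004,0,0,0,0.6],[0.001,-0.0005,0.007,0,0,0,0.6],[0.001,-0.0005,0.009,0,0,0,0.6],[0.001,-0.0005,0.0105,0,0,0,0.6],[0.001,-0.0005,0.0105,0,0,0,0.6],[0.001,-0.0005,0.0105,0,0,0,0.6]],
  ],
)

```text
t: 17.0
eef_pos: [0.6054, 0.0191, 0.0954]
tool_rot: [-0.0, 0.87, 0.492, 0.0]
contact_force: [0.8, 0.7, -0.8]
gripper_width: 0.757
grasp_force: 39.4
```

Request:
servo_tool(
  motion=[
    [[0,0,0.001,0,0,0,0.6],[0,0,0.002,0,0,0,0.6],[0,0,0.002,0,0,0,0.6]],
  ],
)

```text
t: 17.25
eef_pos: [0.6057, 0.019, 0.0947]
tool_rot: [-0.0, 0.87, 0.492, 0.0]
contact_force: [-4.6, 1.1, 11.3]
gripper_width: 0.754
grasp_force: 40.4
```

Request:
servo_tool(
  motion=[
    [[0,0,-0.0015,0,0,0,0.6],[0,0,-0.0015,0,0,0,0.75],[0,0,-0.0015,0,0,0,0.85],[0,0,-0.0015,0,0,0,1],[0,0,-0.0015,0,0,0,1],[0,0,-0.01,0,0,0,1],[0,0,-0.03,0,0,0,1],[0,0,-0.065,0,0,0,1],[0,0,-0.1,0,0,0,1]],
  ],
)

```text
t: 18.0
eef_pos: [0.6046, 0.0188, 0.1942]
tool_rot: [-0.0, 0.871, 0.492, -0.001]
contact_force: [0.9, 0.3, 0.9]
gripper_width: 1.001
grasp_force: 0.0
```

Run:
```python
from h import *
plan(((.620,-.3235,.2),59),((.620,-.3235,.0145),59))
```

```text
t 18.0 at [0.6046 0.0188 0.1942] head 58.9 w 1.001 F [0.9 0.3 0.9]
row [-0.2853, 0.1898, -0.0055] [-0.02, 0.02, -0.01]
row [-0.285, 0.1901, 0.18] [-0.02, 0.02, -0.01]
```

Request:
servo_tool(
  motion=[
    [[-0.285,0.19,0,0,0,0,1],[-0.285,0.19,0,0,0,0,1],[-0.285,0.19,0,0,0,0,1],[-0.285,0.19,0,0,0,0,1],[-0.285,0.19,0,0,0,0,1],[-0.285,0.19,0,0,0,0,1],[-0.285,0.19,0,0,0,0,1],[-0.285,0.19,0,0,0,0,1],[-0.285,0.19,0.04,0,0,0,1],[-0.285,0.19,0.08,0,0,0,1],[-0.285,0.19,0.12,0,0,0,1],[-0.285,0.19,0.145,0,0,0,1],[-0.285,0.19,0.145,0,0,0,1],[-0.285,0.19,0.145,0,0,0,1]],
  ],
)

```text
t: 19.17
eef_pos: [0.6208, -0.323, 0.048]
tool_rot: [-0.001, 0.87, 0.492, -0.001]
contact_force: [0.3, -0.5, 0.7]
gripper_width: 1.004
grasp_force: 0.0
```

Run:
```python
from h import *
plan(((.620,-.3235,.0145),59))
c=snap("scene");np.savez("scene4.npz",**c);d=snap("top");np.savez("top4.npz",**d)
# heel pale top face on the plate
f=lambda h:(h[...,0]>15)&(h[...,0]<38)&(h[...,1]>70)&(h[...,2]>120)
for cam,bx in((d,(305,185,355,235)),(c,(317,225,368,275))):
    try:
        a=ell(cam,bx,f);print(a, atz(cam,a[0],.106).round(4))
    except Exception as e:print(e)
```

```text
t 19.17 at [ 0.6208 -0.323   0.048 ] head 59.0 w 1.004 F [ 0.3 -0.5  0.7]
row [-0.0008, -0.0004, 0.0335] [-0.02, 0.01, -0.01]
(array([329.64878082, 208.61329079]), (27.33856773376465, 28.222373962402344)) [0.6043 0.0167 0.106 ]
(array([341.51875496, 248.82153702]), (22.814533233642578, 27.691373825073242)) [0.6022 0.0203 0.106 ]
```

Request:
servo_tool(
  motion=[
    [[-0.001,-0.0005,0.015,0,0,0,1],[-0.001,-0.0005,0.028,0,0,0,1],[-0.001,-0.0005,0.0335,0,0,0,1],[-0.001,-0.0005,0.0335,0,0,0,1],[-0.001,-0.0005,0.0335,0,0,0,0.7],[-0.001,-0.0005,0.0335,0,0,0,0.6],[-0.001,-0.0005,0.0335,0,0,0,0.6],[-0.001,-0.0005,0.0335,0,0,0,0.6]],
  ],
)

```text
t: 19.93
eef_pos: [0.6208, -0.3242, 0.0158]
tool_rot: [0.001, 0.87, 0.492, 0.0]
contact_force: [-0.3, 0.5, 4.0]
gripper_width: 0.753
grasp_force: 38.9
```

Run:
```python
from h import *
plan(((.6055,.019,.2),59),((.6055,.019,.130),59))
```

```text
t 19.93 at [ 0.6208 -0.3242  0.0158] head 59.0 w 0.753 F [-0.3  0.5  4. ]
row [0.2862, -0.1898, -0.1845] [0.01, 0.0, -0.0]
row [0.2862, -0.1899, -0.1145] [0.01, 0.0, -0.0]
```

Request:
servo_tool(
  motion=[
    [[0,0,-0.02,0,0,0,0.6],[0,0,-0.06,0,0,0,0.6],[0,0,-0.1,0,0,0,0.6],[0.008,-0.005,-0.14,0,0,0,0.6],[0.025,-0.017,-0.175,0,0,0,0.6],[0.05,-0.033,-0.18,0,0,0,0.6],[0.08,-0.053,-0.18,0,0,0,0.6],[0.11,-0.073,-0.18,0,0,0,0.6],[0.14,-0.093,-0.18,0,0,0,0.6],[0.17,-0.113,-0.18,0,0,0,0.6],[0.2,-0.133,-0.18,0,0,0,0.6],[0.23,-0.153,-0.18,0,0,0,0.6],[0.255,-0.169,-0.18,0,0,0,0.6],[0.275,-0.182,-0.175,0,0,0,0.6],[0.286,-0.19,-0.16,0,0,0,0.6],[0.286,-0.19,-0.135,0,0,0,0.6],[0.286,-0.19,-0.115,0,0,0,0.6],[0.286,-0.19,-0.11,0,0,0,0.6],[0.286,-0.19,-0.11,0,0,0,0.6],[0.286,-0.19,-0.11,0,0,0,0.6]],
  ],
)

```text
t: 21.6
eef_pos: [0.6054, 0.0187, 0.1256]
tool_rot: [0.0, 0.871, 0.492, 0.0]
contact_force: [0.5, -1.0, 0.4]
gripper_width: 0.755
grasp_force: 38.9
```

Run:
```python
from h import *
plan(((.6055,.019,.1145),59));print(np.abs(bot.get_obs()["joint_vel"]).max())
```

```text
t 21.6 at [0.6054 0.0187 0.1256] head 58.9 w 0.755 F [ 0.5 -1.   0.4]
row [0.0003, -0.0, 0.0111] [0.01, -0.0, -0.01]
0.01491072884295871
```

Request:
servo_tool(
  motion=[
    [[0,0,0.004,0,0,0,0.6],[0,0,0.007,0,0,0,0.6],[0,0,0.009,0,0,0,0.6],[0,0,0.0105,0,0,0,0.6],[0,0,0.0115,0,0,0,0.6],[0,0,0.0115,0,0,0,0.6],[0,0,0.0115,0,0,0,0.6]],
  ],
)

```text
t: 22.18
eef_pos: [0.6051, 0.0193, 0.1137]
tool_rot: [-0.0, 0.87, 0.492, 0.0]
contact_force: [-1.2, 0.3, 3.0]
gripper_width: 0.746
grasp_force: 39.3
```

Request:
servo_tool(
  motion=[
    [[0,0,0,0,0,0,0.75],[0,0,0,0,0,0,0.85],[0,0,0,0,0,0,1],[0,0,0,0,0,0,1],[0,0,-0.01,0,0,0,1],[0,0,-0.03,0,0,0,1],[0,0,-0.065,0,0,0,1],[0,0,-0.09,0,0,0,1],[0,0,-0.09,0,0,0,1]],
  ],
)

```text
t: 22.93
eef_pos: [0.608, 0.0182, 0.209]
tool_rot: [0.002, 0.871, 0.492, 0.004]
contact_force: [0.6, -1.0, 0.2]
gripper_width: 1.002
grasp_force: 0.0
```

Run:
```python
from h import *
plan(((.5047,-.3582,.2),59),((.5047,-.3582,.0145),59))
```

```text
t 22.93 at [0.608  0.0182 0.209 ] head 58.9 w 1.002 F [ 0.6 -1.   0.2]
row [-0.3758, 0.1057, 0.008] [0.08, -0.05, -0.01]
row [-0.3766, 0.1045, 0.1935] [0.08, -0.05, -0.01]
```

Request:
servo_tool(
  motion=[
    [[-0.375,0.106,0,0,0,0,1],[-0.375,0.106,0,0,0,0,1],[-0.375,0.106,0,0,0,0,1],[-0.375,0.106,0,0,0,0,1],[-0.375,0.106,0,0,0,0,1],[-0.375,0.106,0,0,0,0,1],[-0.375,0.106,0,0,0,0,1],[-0.375,0.106,0,0,0,0,1],[-0.375,0.106,0,0,0,0,1],[-0.375,0.106,0.03,0,0,0,1],[-0.375,0.106,0.07,0,0,0,1],[-0.375,0.106,0.11,0,0,0,1],[-0.375,0.106,0.14,0,0,0,1],[-0.375,0.106,0.14,0,0,0,1],[-0.375,0.106,0.14,0,0,0,1]],
  ],
)

```text
t: 24.18
eef_pos: [0.5017, -0.3564, 0.0628]
tool_rot: [-0.001, 0.871, 0.492, -0.001]
contact_force: [0.6, -0.6, 0.5]
gripper_width: 1.001
grasp_force: 0.0
```

Run:
```python
from h import *
plan(((.5047,-.3582,.0145),59))
c=snap("scene");np.savez("scene5.npz",**c);d=snap("top");np.savez("top5.npz",**d)
im=lambda q,bx:cv2.resize(q["img"][bx[1]:bx[3],bx[0]:bx[2]],(400,400),interpolation=cv2.INTER_CUBIC)
cv2.imwrite("pics/pa.png",np.hstack([im(d,(280,160,380,260)),im(c,(290,200,390,300))])[:,:,::-1])
for cam,bx in((d,(300,180,360,240)),(c,(315,222,369,278))):
    a=ell(cam,bx,lambda h:(h[...,2]<105));print(a,atz(cam,a[0],.124).round(4))
```

```text
t 24.18 at [ 0.5017 -0.3564  0.0628] head 59.0 w 1.001 F [ 0.6 -0.6  0.5]
row [0.0, 0.0036, 0.0483] [-0.03, 0.01, -0.01]
(array([329.93896675, 209.72878265]), (25.048362731933594, 26.33023452758789)) [0.5986 0.0157 0.124 ]
(array([342.53811073, 248.19478416]), (25.570314407348633, 26.072269439697266)) [0.6109 0.0126 0.124 ]
```

Request:
servo_tool(
  motion=[
    [[0,0.0035,0.02,0,0,0,1],[0,0.0035,0.04,0,0,0,1],[0,0.0035,0.048,0,0,0,1],[0,0.0035,0.048,0,0,0,1],[0,0.0035,0.048,0,0,0,0.7],[0,0.0035,0.048,0,0,0,0.6],[0,0.0035,0.048,0,0,0,0.6],[0,0.0035,0.048,0,0,0,0.6]],
  ],
)

```text
t: 24.95
eef_pos: [0.5064, -0.3593, 0.0178]
tool_rot: [0.001, 0.87, 0.492, 0.001]
contact_force: [-1.6, 1.2, 8.8]
gripper_width: 0.752
grasp_force: 36.9
```

Run:
```python
from h import *
plan(((.6053,.019,.2),59),((.6053,.019,.145),59))
```

```text
t 24.95 at [ 0.5064 -0.3593  0.0178] head 59.0 w 0.752 F [-1.6  1.2  8.8]
row [0.3752, -0.1098, -0.1823] [0.03, -0.01, -0.01]
row [0.3752, -0.1099, -0.1273] [0.03, -0.01, -0.01]
```

View pics/pa.png

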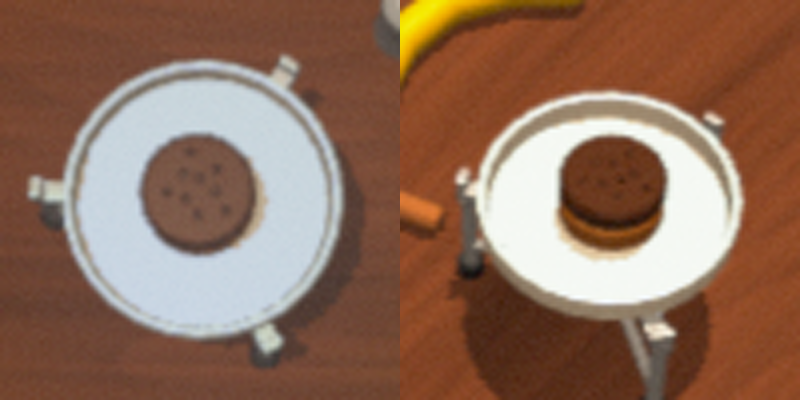

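The patty sits concentric on the heel: top crop (198,193) against the plate centre (203,199). The plate lies level inside all three turned-up ends. Now I carry the crown over.

Request:
servo_tool(
  motion=[
    [[0,0,-0.02,0,0,0,0.6],[0,0,-0.06,0,0,0,0.6],[0,0,-0.1,0,0,0,0.6],[0.008,-0.002,-0.14,0,0,0,0.6],[0.03,-0.009,-0.18,0,0,0,0.6],[0.065,-0.019,-0.19,0,0,0,0.6],[0.1,-0.029,-0.19,0,0,0,0.6],[0.135,-0.04,-0.19,0,0,0,0.6],[0.17,-0.05,-0.19,0,0,0,0.6],[0.205,-0.06,-0.19,0,0,0,0.6],[0.24,-0.07,-0.19,0,0,0,0.6],[0.275,-0.081,-0.19,0,0,0,0.6],[0.31,-0.091,-0.19,0,0,0,0.6],[0.34,-0.1,-0.19,0,0,0,0.6],[0.362,-0.106,-0.185,0,0,0,0.6],[0.374,-0.11,-0.17,0,0,0,0.6],[0.375,-0.11,-0.15,0,0,0,0.6],[0.375,-0.11,-0.135,0,0,0,0.6],[0.375,-0.11,-0.127,0,0,0,0.6],[0.375,-0.11,-0.127,0,0,0,0.6]],
  ],
)

```text
t: 26.62
eef_pos: [0.6029, 0.0181, 0.1406]
tool_rot: [-0.0, 0.871, 0.491, -0.002]
contact_force: [-0.3, 0.5, 0.7]
gripper_width: 0.75
grasp_force: 39.1
```

Request:
servo_tool(
  motion=[
    [[0,0,0,0,0,0,0.6],[0,0,0,0,0,0,0.6]],
  ],
)

```text
t: 26.78
eef_pos: [0.605, 0.0183, 0.1432]
tool_rot: [0.0, 0.871, 0.491, 0.0]
contact_force: [0.0, 0.0, 0.9]
gripper_width: 0.75
grasp_force: 39.1
```

Run:
```python
from h import *
plan(((.6053,.019,.132),59));print(np.abs(bot.get_obs()["joint_vel"]).max())
```

```text
t 26.78 at [0.605  0.0183 0.1432] head 58.9 w 0.75 F [0.  0.  0.9]
row [0.0008, -0.0001, 0.0112] [0.01, -0.01, -0.03]
0.006490259821777121
```

Request:
servo_tool(
  motion=[
    [[0.0005,0,0.004,0,0,0,0.6],[0.0005,0,0.007,0,0,0,0.6],[0.0005,0,0.009,0,0,0,0.6],[0.0005,0,0.0105,0,0,0,0.6],[0.0005,0,0.0115,0,0,0,0.6],[0.0005,0,0.0115,0,0,0,0.6],[0.0005,0,0.0115,0,0,0,0.6]],
  ],
)

```text
t: 27.37
eef_pos: [0.6049, 0.0201, 0.1318]
tool_rot: [-0.0, 0.87, 0.492, 0.0]
contact_force: [-3.8, -0.2, 7.7]
gripper_width: 0.751
grasp_force: 39.9
```

Request:
servo_tool(
  motion=[
    [[0,0,-0.0005,0,0,0,0.65],[0,0,-0.0005,0,0,0,0.75],[0,0,-0.0005,0,0,0,0.85],[0,0,-0.0005,0,0,0,1],[0,0,-0.0005,0,0,0,1],[0,0,-0.01,0,0,0,1],[0,0,-0.03,0,0,0,1],[0,0,-0.065,0,0,0,1],[0,0,-0.1,0,0,0,1],[0,0,-0.13,0,0,0,1],[-0.25,0.1,-0.13,0,0,0,1],[-0.25,0.1,-0.13,0,0,0,1],[-0.25,0.1,-0.13,0,0,0,1],[-0.25,0.1,-0.13,0,0,0,1],[-0.25,0.1,-0.13,0,0,0,1],[-0.25,0.1,-0.13,0,0,0,1],[-0.25,0.1,-0.13,0,0,0,1],[-0.25,0.1,-0.13,0,0,0,1]],
  ],
)

```text
t: 28.87
eef_pos: [0.5588, -0.2526, 0.2624]
tool_rot: [0.002, 0.873, 0.488, -0.0]
contact_force: [-1.4, 0.1, 0.4]
gripper_width: 1.001
grasp_force: 0.0
```

Run:
```python
from h import *
plan()
c=snap("scene");d=snap("top")
im=lambda q,bx:cv2.resize(q["img"][bx[1]:bx[3],bx[0]:bx[2]],(400,400),interpolation=cv2.INTER_CUBIC)
cv2.imwrite("pics/fin.png",np.hstack([im(d,(280,160,380,260)),im(c,(290,200,390,300))])[:,:,::-1])
t=dict(np.load("top5.npz"));s=dict(np.load("scene5.npz"))
cr=lambda h:(h[...,0]<15)&(h[...,1]>110)&(h[...,2]>90)
for nm,cam,bx in(("top",d,(307,187,355,237)),("scene",c,(318,225,368,275))):
    a=ell(cam,bx,cr);print(nm,a,atz(cam,a[0],.145).round(4))
```

```text
t 28.87 at [ 0.5588 -0.2526  0.2624] head 58.4 w 1.001 F [-1.4  0.1  0.4]
top (array([328.58090973, 206.35295868]), (27.933658599853516, 28.34111785888672)) [0.6024 0.0186 0.145 ]
scene (array([343.56383324, 240.12470818]), (26.452543258666992, 26.86964988708496)) [0.6068 0.0199 0.145 ]
```

Run:
```python
from h import *
d=snap("top");c=snap("scene")
for n,q in(("top5",d),("scene5",c)):
    o=np.load(n+".npz")["img"]; m=(np.abs(cv2.GaussianBlur(o,(3,3),0).astype(int)-cv2.GaussianBlur(q["img"],(3,3),0)).max(2)>40).astype(np.uint8)
    b=(270,155,390,270) if n=="top5" else (290,200,400,310)
    k,_,s,_=cv2.connectedComponentsWithStats(m[b[1]:b[3],b[0]:b[2]]); print(n,[(x[0]+b[0],x[1]+b[1],*x[2:]) for x in s[1:].tolist() if x[4]>6])
o=np.load("top0.npz")["img"]; m=(np.abs(cv2.GaussianBlur(o,(3,3),0).astype(int)-cv2.GaussianBlur(d["img"],(3,3),0)).max(2)>50).astype(np.uint8)
for n,(x,y) in dict(salt=(383,163),apple=(256,161),pumpkin=(326,136),banana=(290,305),spoon=(355,310),mug=(168,180),red=(495,321),purple=(430,365),blue=(185,350)).items(): print(n,m[y-18:y+18,x-18:x+18].sum())
print(bot.hand_in())
```

```text
top5 [(314, 191, 28, 27, 580)]
scene5 [(330, 228, 28, 22, 480)]
salt 0
apple 0
pumpkin 0
banana 0
spoon 29
mug 0
red 509
purple 1278
blue 3
the job is handed in; nothing more can be done
None
```

The job is handed in at about 29 s: the stand is open to its stop, the plate rests level inside the three turned-up ends, about 2–3 mm off centre, and the heel, patty and crown are stacked in the middle. In the last image comparison the red disc and purple stand areas (and slightly the spoon) differed from the start, most likely because the arm was parked over that side; I did not check further, though nothing was ever moved near them.

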